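# Zero the measuring bench: close it and hold its recessed button with the stylus

### The arm

A 7-joint arm with a two-finger parallel gripper is mounted at the origin on the work surface. World frame = base frame: x ahead of the robot, y to its left, z up, the work surface at z = 0. Lengths are in m, angles in rad, forces in N, time in s.
With the tool pointing down it reaches from about 0.425 to 0.875 m from the base axis. Payload 4.7 kg.
Tool frame: the origin (TCP) lies midway between the tips of the shut fingers; the grasp point (between the pads) lies 19 mm behind it; x points along the fingers, y is the direction in which the jaws open and shut, and the axes are right-handed (so a half turn about x gives the same grasp; the last joint's range is limited). The gripper opens to 87 mm and grips with 3 to 60 N. Pads are 19 mm wide; open, the fingers measure 117 mm over their backs; the gripper's body (75 mm by 190 mm) begins 51 mm behind the grasp point.
Start: joints at [-1.091, 0.321, -0.07, 1.45, 0.023, 1.371, -0.057], TCP at [0.292, 0.581, 0.223] pointing down, gripper open.
Joint ranges: [-2.86, 2.86], [-0.3, 2.09], [-1.38, 1.24], [0.06, 2.45], [-1.56, 4.7], [0.09, 2.05], [-2.69, 2.69]. Speed limits (rad/s): [2.57, 2.57, 3.14, 3.14, 3.14, 3.14, 3.14].

### API

Orientations are given as a rotation vector (axis times angle).
In Python, from bench import ctrl gives the robot as it stands. The module is installed in compiled form; this text tells all that it offers.
- The arm moves only by the tool servo_tool, never from a script. Its arguments are lists of equal length, an entry for each row: "dp": the shift along the tool's x, y, z in units of 25 mm (1.0 is 25 mm), a list of three; "yaw": the turn about the tool's x in units of 6 degrees (1.0 is 6 degrees). A call has exactly 5 rows; each row shifts and turns the commanded pose from where the row before left it, along the tool's axes as they then stand; what a row does not reach is not made up. A row lasts 1/10 s, in which the tool goes at most 50 mm and 8.59 degrees, less where a joint would pass 70% of its speed; a pose out of reach is approached as far as the arm can. A call is refused whole if a number of a shift passes 1 or a number of a turn 1, either way. A call with a gripper value outside its range is refused whole. "fingers" is the opening, from 0 (shut) to 1 (fully open), set as the call begins (left out, the last holds). The fingers move at their own pace and stop on an object; "grip_force" is the grip in N (left out, the last holds). Time passes only in rows, so rows that do not move let the fingers close, or fill a call up. It gives the time, the measured TCP pose, the force and the opening at its end, in the units of the state.
- ctrl.get_state(): the state, without advancing time (a new reading comes with each control period).
- ctrl.get_image(name): name is "scene" or "side" or "wrist"; returns (picture, depth): 420x560x3 uint8, red, green, blue; 420x560 float32, m along the optical axis (not along the pixel's ray), 0 where there is no reading.
- ctrl.camera_info(name): a dict with "fx", "fy", "cx", "cy" (pixels), "extrinsics" (4x4, takes a point from world to camera coordinates); the wrist camera has in their place "hand_eye" (4x4, takes a point from camera to tool coordinates, whose origin is the TCP and whose axes are the tool frame's). Camera axes: x right, y down, z forward; pixel columns grow to the right and rows downward; lengths in m; the calibration is good to about 2 mm. The wrist camera is an equidistant fisheye: a pixel r from the principal point sees the ray r / f radians off the axis. A picture is of the moment at which its call begins: read the wrist's pose just before it. camera_info takes no time and is no camera call.
- ctrl.close_job(): hands the job in, once; it reports no verdict.
Trained networks look in the newest picture that a camera, given by its name, has taken for a name from the list of things; names that differ only in an ending like _2 or _b are one class to them, and where a whole thing is asked for, a point or a joint stands for the part that bears it (a point fixed in the world has none). Each returns a list of dicts, best first, with "score" (0 to 1); they miss things now and then, are a little off and sometimes report something else, mostly with a low value. They report only what shows in the picture. A call takes as long as a camera call. They do not tell look-alikes from the thing itself.
- ctrl.search_frame(camera, label): "extent" ([left, top, right, bottom] in pixels, round what is visible of it).
- ctrl.cut_out(camera, label): "region" (420x560 bool, what is visible of it) and "extent" ([left, top, right, bottom] in pixels, round what is visible of it).
The state is a dict: "time": time; "joint_positions": joint angles; "qd": joint speeds; "joint_torque": joint torques, N m; "position": TCP position; "tool_rot": TCP orientation; "ft_force": force on the tool from outside, world axes, zero at the start; "torque": the same for the moment, N m; "grip_width": opening from 0.0 (shut) to 1.0 (fully open).
Only numpy, scipy, OpenCV 4.12 (cv2) and the standard library are available. Lean on these libraries where they do the work, as an engineer would, in place of code of your own. Each camera call takes 0.05 s, during which the arm holds its last target.

### The job

Zero the digital measuring bench: slide its carriage fully home so that the two anvils meet, then take the slim collared stylus out of the tool stand, reach its tip through the round aperture in the reading head and gently press the recessed zero button all the way down. Finish with the stylus still in the gripper, upright and holding the button down, and the anvils still closed. Leave the marker in the stand and the other things on the table where they are.

Things in the scene. Friction and masses are not known exactly. Their poses are not given: they have to be found in the camera images.
- measuring_bench: Fixed grey metal length-measuring bench, 90 mm wide (its x), 370 mm long (its y). Origin on the table under its middle; z up. A carriage with a black reading head slides on it along its y. At its -y end stands the headstock (68 x 40 mm, top 90 mm above the table) with a fixed 16 mm anvil, face at y = -135 mm, 69 mm above the table.
- carriage (a joint): Slide of the carriage, in m: the gap between the anvils. 0 = closed, anvils touching (hard stop); grows towards the bench's +y, 0.17 at most. Stays where left; sliding takes about 3 N. The carriage carries the reading head, a box 80 mm (bench x) by 100 mm (bench y), flat top 82 mm above the table, with a blank display and two key pads 2 mm high.
- grip_lug (a point): Centre of the top of the carriage's grip lug, an upright ribbed aluminium block on the reading head for moving the carriage: 30 mm along bench x, 14 mm along bench y, 32 mm high (top 114 mm above the table). Moves with the carriage. It stands 34 mm to the bench's +y and 20 mm to its +x of the aperture.
- aperture (a point): Centre of the mouth of the round aperture, level with the reading head's top (82 mm above the table): a straight vertical bore 12 mm in diameter with a thin steel bezel, 20 mm from the head's -x edge, midway along its y. Moves with the carriage; z up. The white top of the zero button lies 10 mm below the mouth.
- zero_button (a joint): Travel of the recessed zero button, in m: 0 = up, 0.005 = fully down. Sprung: starts to move at about 2 N, fully down at about 5 N, comes up when let go. Fully down, its top is 15 mm below the mouth of the aperture.
- button_cap: The zero button's white round cap, 11 mm in diameter, at the bottom of the aperture's bore. Origin at the centre of its top face; z up.
- stylus: Metal stylus, 150 mm long, about 35 g, upright in a socket of the stand, tip down. Origin at the tip's end (8 mm above the table), z up the handle. From the tip: shank 5 mm thick for 46 mm, ferrule 12 mm thick to 58, collar 20 mm to 62, ribbed round handle 12 mm thick to 150. In the stand the collar rests on its top, the handle rises to 158 mm above the table.
- tool_stand: Fixed wooden block, 56 mm (its x) by 136 mm (its y), 66 mm high; origin on the table under its centre, z up. Two vertical sockets, 13 mm in diameter and 60 mm deep, at y = -40 mm and +40 mm: the stylus stands in one, the marker in the other, either way round.
- marker: A capped marker pen, thicker than the stylus and without a collar: 18 mm in diameter above the stand, its end 146 mm above the table. Stands in the other socket; leave it there. Origin at the end of its cap, 16 mm above the table; z up.
- dropper_bottle: Small white bottle, 42 mm in diameter and 85 mm high, standing on the table; leave it alone. Origin at the centre of its underside.
- padlock: Brass padlock lying flat on the table, 50 x 44 x 22 mm with a steel shackle towards its +x; leave it alone. Origin at the centre of the underside of its brass body.
- exhibit_tray: Shallow steel tray, 90 x 140 x 22 mm, with small metal parts; leave it alone. Origin at the centre of its underside.
Things that resemble listed ones, but are neither listed nor needed, are in the scene too. Leave any blue look-alike of the stylus alone.

How it is judged:
On the way, in this order (a step that is already met when the one before it is completed fails the run):
1. the carriage is fully home, the anvils together (value of joint carriage below 0.002 m), for 0.2 s.
2. with the anvils closed, the stylus tip is in the aperture and holds the button fully down (value of joint carriage below 0.002 m and value of joint zero_button above 0.0035 m and contact force between stylus and button_cap above 1 N and z of stylus in the frame of aperture below -0.012 m), for 0.3 s.
At the end, for the whole second after the job is handed in: Through the last second: anvil gap under 2 mm; button over 3.5 mm down (of 5), pressed by the stylus with over 1 N, its tip over 12 mm deep in the aperture and within 6 mm of its axis; stylus gripped (over 2 N), still, within 0.3 rad of upright (all of step 2 and horizontal distance between stylus and aperture below 0.006 m and angle between stylus's own z axis and vertical below 0.3 rad and contact force between the fingers and stylus above 2 N and linear speed of stylus below 0.03 m/s); the arm keeps its last pose, push and grip.
It fails at once if the stylus is forced against the measuring bench or its button (over 40 N) (contact force between stylus and measuring_bench above 40 N).
It fails at once if the marker is pulled out of the stand or knocked about (moved over 30 mm) (distance of marker from where it was at the start of the episode above 0.03 m).
It fails at once if the bottle, padlock or tray is disturbed (moved over 30 mm) (distance of any of dropper_bottle, padlock, exhibit_tray from where it was at the start of the episode above 0.03 m).
It also fails if it takes over 51 s, if anything falls off the work surface, if the arm or the gripper's body presses on something with over 40 N, if the wrist force passes 120 N, or if a joint passes its speed limit or range.

## Working session

There is one attempt and no reset: what is moved stays moved. The work goes in short steps, Python scripts to look and compute and a tool call to move; the robot and the scene stay as the last step left them, time stands still between calls to the robot, and variables do not carry over. Pictures are saved under pics/ and viewed, and the job is handed in when it is done.

Besides the shell and the picture viewer there is one more tool, called after "Emit:" in YAML: its name, and indented under it one key for each argument. servo_tool: Moves the arm, as the interface text tells. Its arguments: {"type":"object","properties":{"dp":{"type":"array","items":{"type":"array","items":{"type":"number"}}},"yaw":{"type":"array","items":{"type":"number"}},"fingers":{"type":"number"},"grip_force":{"type":"number"}},"required":["dp","yaw"]}

```bash
mkdir -p pics; cat > h.py <<'E'
import numpy as np, cv2
from bench import ctrl
from scipy.spatial.transform import Rotation as R
def cam(name):
    s=ctrl.get_state(); im,d=ctrl.get_image(name); return s,im,d
def save(im,fn): cv2.imwrite('pics/'+fn,cv2.cvtColor(im,cv2.COLOR_RGB2BGR))
def pts(name,d):
    i=ctrl.camera_info(name); T=np.linalg.inv(np.array(i['extrinsics']))
    v,u=np.mgrid[0:420,0:560]
    P=np.stack([(u-i['cx'])/i['fx']*d,(v-i['cy'])/i['fy']*d,d],-1)
    return P@T[:3,:3].T+T[:3,3]
E
python3 - <<'E'
from h import *
s=ctrl.get_state();print(s)
for n in ['scene','side','wrist']:
    _,im,d=cam(n);save(im,n+'0.png');np.save(n+'0.npy',d)
    i=ctrl.camera_info(n);print(n,i)
    if n!='wrist':
      P=pts(n,d);np.save(n+'0P.npy',P)
      for l in ['measuring_bench','grip_lug','aperture','stylus','tool_stand','marker','button_cap']:
        for r in ctrl.cut_out(n,l)[:3]:
            m=r['region'];q=P[m&(d>0)]
            print(l,round(r['score'],2),np.round(r['extent']),np.round(np.median(q,0),3) if len(q) else '',np.round(q.max(0),3) if len(q) else '')
print(ctrl.get_state()['time'])
E
```

```text
{'time': 0.0, 'joint_positions': array([-1.09089298,  0.32183741, -0.07009478,  1.4516513 ,  0.0226037 ,
        1.37083498, -0.05692089]), 'qd': array([ 0.00045849, -0.00078095, -0.00174924,  0.00031821,  0.00119118,
        0.00210276, -0.00034047]), 'joint_torque': array([ 2.69673028e-04, -4.91286170e+01, -4.03829422e-01, -3.12530816e+01,
       -6.39324356e-02,  4.36741544e-02,  1.95212983e-04]), 'position': array([0.29173158, 0.58023048, 0.22146416]), 'tool_rot': array([ 0.36373087,  1.54011717, -0.36675645]), 'ft_force': array([ 0.40227817, -0.14394637,  0.70247059]), 'torque': array([ 0.00245172, -0.00679321,  0.01484494]), 'grip_width': 0.9997222085509958}
scene {'fx': 419.5599510113427, 'fy': 419.5599510113427, 'cx': 276.9443135795043, 'cy': 212.92813910553733, 'extrinsics': array([[ 7.28040891e-01,  6.85532956e-01,  1.01385857e-03,
        -3.39672736e-01],
       [ 5.26044877e-01, -5.57713858e-01, -6.42052989e-01,
        -3.15536368e-01],
       [-4.39583040e-01,  4.67974165e-01, -7.66659593e-01,
         1.30216352e+00],
       [ 0.00000000e+00,  0.00000000e+00,  0.00000
[... 1766 characters left out ...]
.85 [249. 320. 344. 414.] [ 0.482 -0.352  0.065] [ 0.544 -0.253  0.07 ]
marker 0.9 [316. 328. 334. 368.] [ 0.504 -0.381  0.117] [ 0.521 -0.347  0.149]
marker 0.24 [361. 218. 384. 255.] [ 0.765 -0.194  0.05 ] [ 0.788 -0.166  0.088]
wrist {'fx': 325.19226210127806, 'fy': 325.19226210127806, 'cx': 281.43506368952023, 'cy': 209.47770338817074, 'hand_eye': array([[ 5.32586968e-04, -2.79367644e-01,  9.60184064e-01,
        -1.61992155e-01],
       [ 9.99999726e-01,  6.41732722e-04, -3.67958058e-04,
        -1.08398194e-03],
       [-5.13385957e-04,  9.60183997e-01,  2.79367909e-01,
        -7.75630290e-02],
       [ 0.00000000e+00,  0.00000000e+00,  0.00000000e+00,
         1.00000000e+00]])}
0.85
```

View pics/scene0.png

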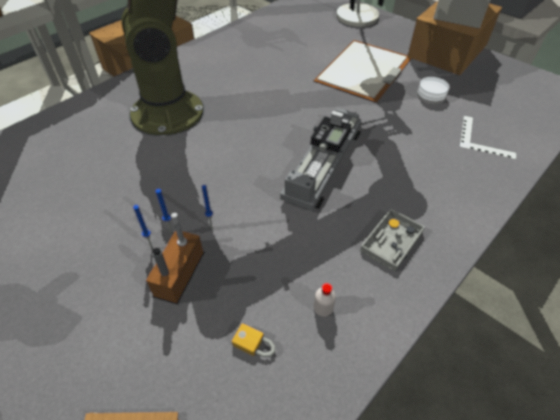

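View pics/side0.png

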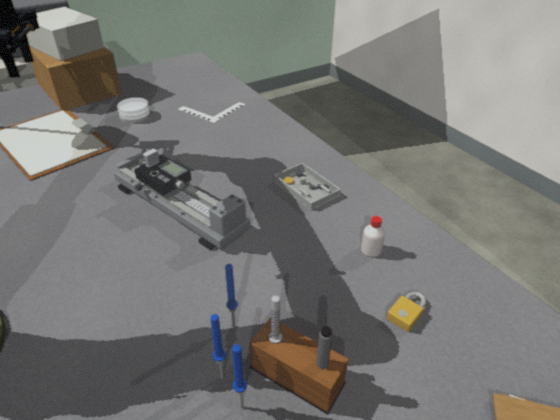

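View pics/wrist0.png

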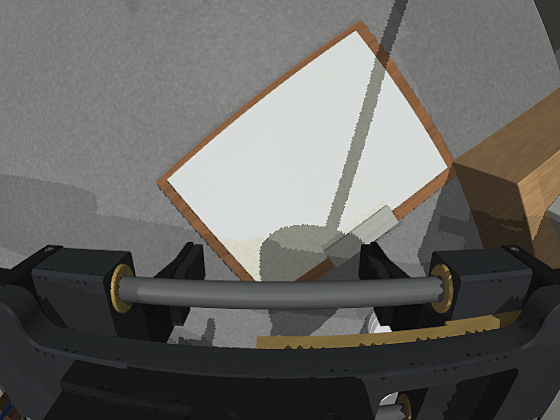

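```bash
python3 - <<'E'
import numpy as np,cv2
for n in ['scene','side']:
    P=np.load(n+'0P.npy');d=np.load(n+'0.npy')
    x,y,z=P[...,0],P[...,1],P[...,2]
    box=(d>0)&(x>.35)&(x<.68)&(y>-.02)&(y<.38)
    for nm,lo,hi in [('all',.02,.13),('lug',.106,.12),('mid',.0,.0),('86-96',.086,.097),('77-86',.078,.087)]:
        m=box&(z>lo)&(z<hi)
        if m.sum()<5: continue
        m=m.astype(np.uint8)
        k,lab,st,c=cv2.connectedComponentsWithStats(m)
        for i in range(1,k):
            if st[i,4]<12: continue
            q=P[lab==i]; r=cv2.minAreaRect(q[:,:2].astype(np.float32)*1000)
            print(n,nm,st[i,4],st[i,:4],np.round(q.mean(0),4),'z',np.round(np.median(q[:,2]),4),'rect',np.round(r[0],1),np.round(r[1],1),round(r[2],1))
    # stylus & stand
    box=(d>0)&(x>.36)&(x<.62)&(y>-.48)&(y<-.15)
    for nm,lo,hi in [('top',.06,.07),('hi',.085,.2)]:
        m=(box&(z>lo)&(z<hi)).astype(np.uint8)
        k,lab,st,c=cv2.connectedComponentsWithStats(m)
        for i in range(1,k):
            if st[i,4]<12: continue
            q=P[lab==i]; r=cv2.minAreaRect(q[:,:2].astype(np.float32)*1000)
            print(n,nm,st[i,4],st[i,:4],np.round(np.median(q,0),4),'zmax',q[:,2].max().round(3),'rect',np.round(r[0],1),np.round(r[1],1),round(r[2],1))
E
```

```text
scene all 3311 [287 108  74 101] [0.5115 0.1329 0.0585] z 0.0499 rect [488.5 150.2] [104.2 373.3] 17.7
scene lug 59 [330 111  13   7] [0.4727 0.2231 0.1118] z 0.1123 rect [471.3 224. ] [31.2 19.3] 19.8
scene 86-96 38 [330 118  12   6] [0.4744 0.2201 0.0922] z 0.0927 rect [474.1 220.1] [30.1  8. ] 26.4
scene 86-96 283 [287 169  29  20] [ 0.5486 -0.0033  0.0894] z 0.0895 rect [545.3  -5.8] [66.7 41.4] 17.3
scene 77-86 713 [310 116  42  31] [0.4851 0.1872 0.0819] z 0.0819 rect [482.1 191.5] [ 80.9 107.4] 18.1
scene 77-86 42 [300 179  16  12] [ 0.5733 -0.0082  0.082 ] z 0.0815 rect [574.4  -2.7] [40.6 21.3] 69.2
scene top 29 [205 210   8   6] [ 0.4528 -0.2137  0.0627] zmax 0.07 rect [ 449.4 -209.9] [16.5 17.2] 49.4
scene top 35 [162 214   9   7] [ 0.3923 -0.2869  0.062 ] zmax 0.069 rect [ 390.4 -285.4] [17.8 16. ] 68.4
scene top 34 [141 229   9   8] [ 0.3962 -0.3439  0.0622] zmax 0.07 rect [ 393.3 -342.2] [16.9 14.2] 81.4
scene top 1301 [146 231  53  58] [ 0.4954 -0.3438  0.0653] zmax 0.07 rect [ 489.9 -342.2] [ 58.3 137.1] 25.5
scene hi 129 [201 184   9  24] [ 0.4517 -0.2125  0.124 ] zm
[... 1425 characters left out ...]
.3872 -0.2864  0.0631] zmax 0.07 rect [ 388.6 -283.8] [15.3 19.4] 72.2
side top 102 [232 380  15  13] [ 0.3897 -0.3451  0.0632] zmax 0.07 rect [ 391.8 -341.7] [16.3 19.4] 66.8
side hi 256 [225 264  10  34] [ 0.447  -0.2113  0.1231] zmax 0.153 rect [ 447.7 -208.8] [10.8 11.7] 35.1
side hi 319 [271 295   9  39] [ 0.471  -0.3068  0.1294] zmax 0.161 rect [ 472.5 -303.8] [11.1 11.9] 20.3
side hi 298 [210 314  12  36] [ 0.3877 -0.2863  0.1241] zmax 0.153 rect [ 388.7 -283.2] [11.4 11.5] 25.9
side hi 443 [317 326  15  37] [ 0.5039 -0.3801  0.1241] zmax 0.149 rect [ 506.8 -376. ] [16.8 15.7] 88.4
side hi 315 [232 344  11  36] [ 0.3908 -0.3444  0.1249] zmax 0.152 rect [ 392.3 -341.1] [12.  11.4] 15.2
```

```bash
python3 - <<'E'
import cv2
a=cv2.imread('pics/scene0.png')[95:215,270:370];b=cv2.imread('pics/side0.png')[135:255,105:255]
cv2.imwrite('pics/z1.png',cv2.hconcat([cv2.resize(a,None,fx=3,fy=4.0,interpolation=2)[:480],cv2.resize(b,None,fx=3.2,fy=4,interpolation=2)[:480]]))
E
```

```text
(no output)
```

View pics/z1.png

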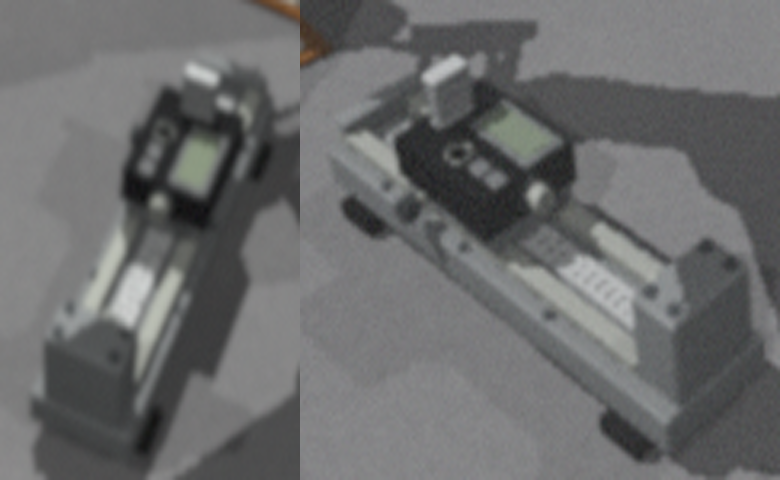

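```bash
cat >> h.py <<'E'
def plan(target, ydir=None, show=True):
    """target TCP xyz; prints shift in tool axes units (after yaw) and yaw needed"""
    s=ctrl.get_state(); M=R.from_rotvec(s['tool_rot']).as_matrix(); p=s['position']
    print('t',round(s['time'],2),'p',np.round(p,4),'toolx',M[:,0].round(3),'tooly',M[:,1].round(3),'F',s['ft_force'].round(1),'g',round(s['grip_width'],3),'q7',s['joint_positions'][6].round(2))
    yaw=0
    if ydir is not None:
        y=np.array([*ydir,0.]); 
        for sg in (1,-1):
            yy=sg*y; a=np.arctan2(yy@M[:,2],yy@M[:,1]); print('yaw deg',np.degrees(a).round(2),'units',(np.degrees(a)/6).round(3))
    d=np.array(target)-p
    print('dp tool units (current axes)',(M.T@d/0.025).round(3),'world mm',(d*1000).round(1))
E
python3 - <<'E'
from h import *
plan([.4715,.225,.16],[-.297,.955])
E
```

```text
t 0.85 p [0.292  0.5807 0.2226] toolx [ 0.  0. -1.] tooly [0.449 0.893 0.   ] F [ 0.1  0.2 -0.3] g 0.993 q7 -0.06
yaw deg -43.97 units -7.328
yaw deg 136.03 units 22.672
dp tool units (current axes) [ 2.504 -9.488 12.806] world mm [ 179.5 -355.7  -62.6]
```

Emit:
servo_tool:
  dp:
    - [0,-0.74,1]
    - [0,-0.74,1]
    - [0,-0.74,1]
    - [0,-0.74,1]
    - [0,-0.74,1]
  yaw: [0,0,0,0,0]
  fingers: 1
  grip_force: 20

```text
time: 1.35
position: [0.3626, 0.4408, 0.2227]
tool_rot: [0.366, 1.54, -0.365]
ft_force: [0.5, -0.5, -0.2]
grip_width: 1.003
```

Emit:
servo_tool:
  dp:
    - [0,-0.74,1]
    - [0,-0.74,1]
    - [0,-0.74,1]
    - [0,-0.74,1]
    - [0,0,0]
  yaw: [0,0,0,0,-1]

```text
time: 1.85
position: [0.4214, 0.3259, 0.223]
tool_rot: [0.287, 1.549, -0.289]
ft_force: [-0.7, -0.0, 0.6]
grip_width: 1.001
```

Emit:
servo_tool:
  dp:
    - [0,0,0]
    - [0,0,0]
    - [0,0,0]
    - [0,0,0]
    - [0,0,0]
  yaw: [-1,-1,-1,-1,-1]

```text
time: 2.35
position: [0.4182, 0.331, 0.2227]
tool_rot: [-0.131, 1.567, 0.131]
ft_force: [0.3, -0.4, 0.5]
grip_width: 1.0
```

```bash
python3 - <<'E'
from h import *
plan([.4715,.225,.16],[-.297,.955])
_,im,d=cam('wrist');save(im,'w1.png')
E
```

```text
t 2.35 p [0.4182 0.331  0.2227] toolx [ 0.  0. -1.] tooly [-0.166  0.986  0.   ] F [ 0.3 -0.4  0.5] g 1.0 q7 1.02
yaw deg -7.71 units -1.285
yaw deg 172.29 units 28.715
dp tool units (current axes) [ 2.509 -4.536  1.397] world mm [  53.3 -106.   -62.7]
```

View pics/w1.png

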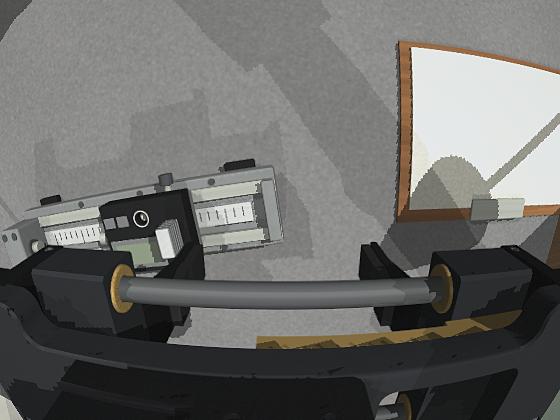

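Emit:
servo_tool:
  dp:
    - [0,-1,0.3]
    - [0,-1,0.3]
    - [0,-1,0.3]
    - [0,-1,0.3]
    - [0,0,0]
  yaw: [-0.64,-0.64,0,0,0]

```text
time: 2.9
position: [0.4741, 0.2372, 0.2229]
tool_rot: [-0.227, 1.558, 0.225]
ft_force: [-0.3, 0.1, 0.5]
grip_width: 1.0
```

```bash
python3 - <<'E'
from h import *
plan([.4715,.225,.16],[-.297,.955])
s,im,d=cam('wrist');save(im,'w2.png')
i=ctrl.camera_info('wrist');v,u=np.mgrid[0:420,0:560]
a=(u-i['cx'])/i['fx'];b=(v-i['cy'])/i['fy'];th=np.hypot(a,b);t=np.where(th>0,np.tan(th)/np.maximum(th,1e-9),1)
P=np.stack([a*t*d,b*t*d,d],-1);H=np.array(i['hand_eye']);P=P@H[:3,:3].T+H[:3,3]
P=P@R.from_rotvec(s['tool_rot']).as_matrix().T+s['position'];np.save('w2P.npy',P)
x,y,z=P[...,0],P[...,1],P[...,2]
for lo,hi in [(.107,.12),(.078,.085)]:
    m=((d>0)&(x>.3)&(x<.7)&(y>-.1)&(y<.35)&(z>lo)&(z<hi)).astype(np.uint8)
    k,lab,st,c=cv2.connectedComponentsWithStats(m)
    for j in range(1,k):
        if st[j,4]<30: continue
        q=P[lab==j]; r=cv2.minAreaRect(q[:,:2].astype(np.float32)*1000)
        print(lo,st[j],np.round(q.mean(0),4),np.round(r[0],1),np.round(r[1],1),round(r[2],1))
for l in ['grip_lug','aperture','button_cap']:
    for r in ctrl.search_frame('wrist',l)[:2]: print(l,round(r['score'],2),np.round(r['extent']))
E
```

```text
t 2.9 p [0.4741 0.2372 0.2229] toolx [ 0.002 -0.001 -1.   ] tooly [-0.284  0.959 -0.002] F [-0.3  0.1  0.5] g 1.0 q7 1.35
yaw deg -0.77 units -0.128
yaw deg 179.23 units 29.872
dp tool units (current axes) [ 2.515 -0.434 -0.24 ] world mm [ -2.6 -12.2 -62.9]
0.107 [264 184  17  35 577] [0.4699 0.2271 0.1133] [470.7 227.1] [30.1 14.1] 16.4
0.078 [ 185  152  106   83 7393] [0.4805 0.1926 0.0822] [482.2 193.2] [ 81.  103.8] 17.7
0.078 [ 68 169  14  59 233] [0.5357 0.0155 0.0813] [536.5  16.7] [65.9  7.8] 20.4
grip_lug 0.82 [177. 134. 292. 235.]
aperture 0.73 [176. 132. 290. 237.]
button_cap 0.42 [234. 168. 242. 177.]
```

View pics/w2.png

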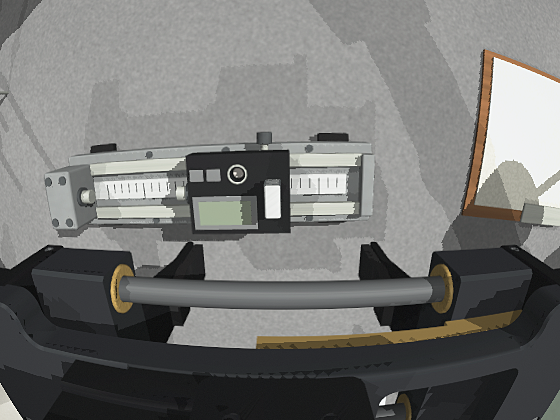

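Emit:
servo_tool:
  dp:
    - [0,-0.35,-0.23]
    - [1,0,0]
    - [1,0,0]
    - [1,0,0]
    - [0.9,0,0]
  yaw: [-0.1,0,0,0,0]

```text
time: 3.6
position: [0.4678, 0.2313, 0.124]
tool_rot: [-0.242, 1.558, 0.242]
ft_force: [0.3, 0.5, -0.4]
grip_width: 1.002
```

Emit:
servo_tool:
  dp:
    - [0.7,0,0]
    - [0.6,0,0]
    - [0,0,0]
    - [0,0,0]
    - [0,0,0]
  yaw: [0,0,0,0,0]

```text
time: 4.1
position: [0.4692, 0.2318, 0.0937]
tool_rot: [-0.241, 1.556, 0.242]
ft_force: [0.2, 0.5, 0.6]
grip_width: 1.001
```

Emit:
servo_tool:
  dp:
    - [0,0,0]
    - [0,0,0]
    - [0,0,0]
    - [0,0,0]
    - [0,0,0]
  yaw: [0,0,0,0,0]
  fingers: 0
  grip_force: 20

```text
time: 4.6
position: [0.4687, 0.2314, 0.0927]
tool_rot: [-0.241, 1.557, 0.241]
ft_force: [0.2, -0.3, 0.2]
grip_width: 0.626
```

```bash
python3 - <<'E'
from h import *
plan([.4715,.225,.09],[-.297,.955])
s,im,d=cam('side');save(im,'s2.png')
E
```

```text
t 4.6 p [0.4687 0.2314 0.0927] toolx [ 0.  0. -1.] tooly [-0.302  0.953  0.   ] F [ 0.2 -0.3  0.2] g 0.626 q7 1.39
yaw deg 0.32 units 0.053
yaw deg -179.68 units -29.947
dp tool units (current axes) [ 0.106 -0.277  0.028] world mm [ 2.8 -6.4 -2.7]
```

View pics/s2.png

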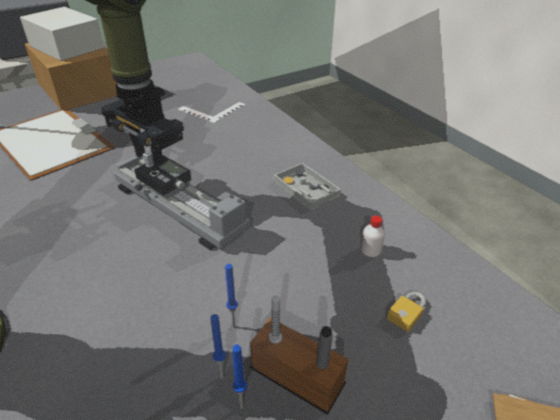

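Emit:
servo_tool:
  dp:
    - [0,0,0]
    - [0,0,0]
    - [0,0,0]
    - [0,0,0]
    - [0,0,0]
  yaw: [0,0,0,0,0]

```text
time: 5.15
position: [0.4691, 0.2303, 0.0925]
tool_rot: [-0.242, 1.557, 0.239]
ft_force: [0.5, -2.3, -0.8]
grip_width: 0.155
```

Emit:
servo_tool:
  dp:
    - [0,0,0]
    - [0,0,0]
    - [0,-0.1,0]
    - [0,-0.3,0]
    - [0,-0.3,0]
  yaw: [0,0,0,0,0]

```text
time: 5.65
position: [0.4735, 0.2162, 0.0925]
tool_rot: [-0.241, 1.557, 0.244]
ft_force: [-0.2, 3.5, -0.9]
grip_width: 0.161
```

Emit:
servo_tool:
  dp:
    - [0,-0.4,0]
    - [0,-0.4,0]
    - [0,-0.4,0]
    - [0,-0.4,0]
    - [0,-0.3,0]
  yaw: [0,0,0,0,0]

```text
time: 6.15
position: [0.4888, 0.1681, 0.0926]
tool_rot: [-0.24, 1.557, 0.24]
ft_force: [-0.6, 3.2, -1.3]
grip_width: 0.16
```

```bash
python3 - <<'E'
from h import *
plan([.4715,.225,.09],[-.297,.955])
s,im,d=cam('wrist');save(im,'w3.png')
E
```

```text
t 6.15 p [0.4888 0.1681 0.0926] toolx [ 0. -0. -1.] tooly [-0.301  0.954 -0.   ] F [-0.6  3.2 -1.3] g 0.16 q7 1.52
yaw deg 0.26 units 0.043
yaw deg -179.74 units -29.957
dp tool units (current axes) [0.102 2.379 0.028] world mm [-17.3  56.9  -2.6]
```

View pics/w3.png

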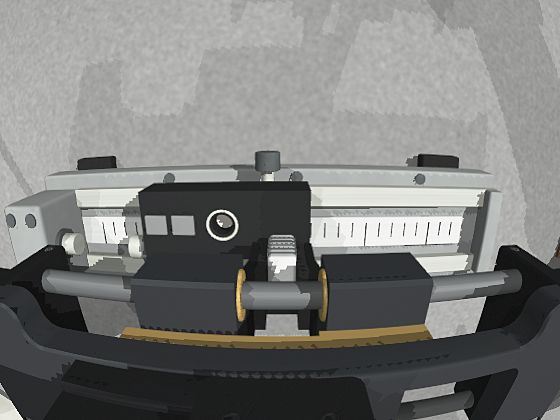

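Emit:
servo_tool:
  dp:
    - [0,-0.3,0]
    - [0,-0.3,0]
    - [0,-0.15,0]
    - [0,-0.1,0]
    - [0,0,0]
  yaw: [0,0,0,0,0]

```text
time: 6.7
position: [0.495, 0.1484, 0.0925]
tool_rot: [-0.241, 1.557, 0.24]
ft_force: [0.4, 0.8, -1.9]
grip_width: 0.158
```

Emit:
servo_tool:
  dp:
    - [0,-0.08,0]
    - [0,-0.08,0]
    - [0,-0.08,0]
    - [0,0,0]
    - [0,0,0]
  yaw: [0,0,0,0,0]

```text
time: 7.2
position: [0.4966, 0.1431, 0.0925]
tool_rot: [-0.241, 1.557, 0.241]
ft_force: [1.1, 2.3, -2.3]
grip_width: 0.159
```

Emit:
servo_tool:
  dp:
    - [0,-0.08,0]
    - [0,-0.08,0]
    - [0,-0.08,0]
    - [0,-0.08,0]
    - [0,0,0]
  yaw: [0,0,0,0,0]

```text
time: 7.7
position: [0.4992, 0.1352, 0.0925]
tool_rot: [-0.241, 1.557, 0.24]
ft_force: [1.5, 2.3, -1.9]
grip_width: 0.158
```

```bash
python3 - <<'E'
from h import *
s,im,d=cam('wrist');save(im[150:330,0:330],'w4.png')
E
```

```text
(no output)
```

View pics/w4.png

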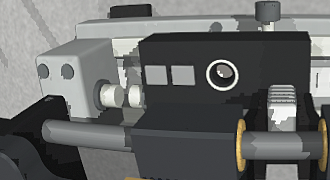

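Emit:
servo_tool:
  dp:
    - [0,-0.08,0]
    - [0,-0.08,0]
    - [0,-0.06,0]
    - [0,0,0]
    - [0,0,0]
  yaw: [0,0,0,0,0]

```text
time: 8.25
position: [0.5008, 0.1301, 0.0925]
tool_rot: [-0.241, 1.557, 0.24]
ft_force: [1.0, 2.0, -3.2]
grip_width: 0.157
```

Emit:
servo_tool:
  dp:
    - [0,-0.05,0]
    - [0,-0.05,0]
    - [0,0,0]
    - [0,0,0]
    - [0,0,0]
  yaw: [0,0,0,0,0]

```text
time: 8.75
position: [0.5014, 0.128, 0.0926]
tool_rot: [-0.241, 1.557, 0.241]
ft_force: [0.9, 2.3, -3.5]
grip_width: 0.161
```

Emit:
servo_tool:
  dp:
    - [0,-0.06,0]
    - [0,-0.06,0]
    - [0,0,0]
    - [0,0,0]
    - [0,0,0]
  yaw: [0,0,0,0,0]

```text
time: 9.25
position: [0.5024, 0.125, 0.0926]
tool_rot: [-0.241, 1.557, 0.241]
ft_force: [1.3, 2.4, -3.8]
grip_width: 0.163
```

```bash
python3 - <<'E'
from h import *
s,im,d=cam('wrist');save(cv2.resize(im[180:270,30:200],None,fx=4,fy=4),'w5.png')
E
```

```text
(no output)
```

View pics/w5.png

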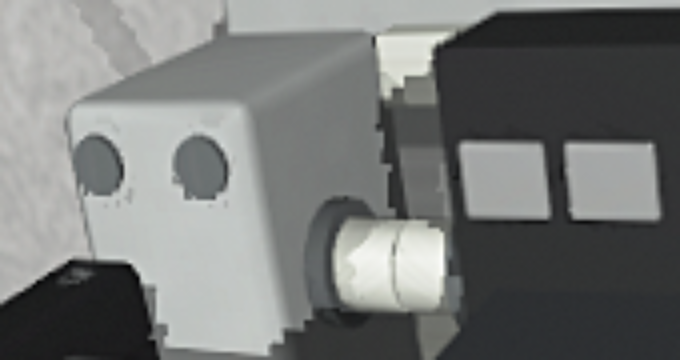

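Emit:
servo_tool:
  dp:
    - [0,-0.04,0]
    - [0,-0.04,0]
    - [0,0,0]
    - [0,0,0]
    - [0,0,0]
  yaw: [0,0,0,0,0]

```text
time: 9.8
position: [0.5026, 0.1245, 0.0926]
tool_rot: [-0.24, 1.557, 0.243]
ft_force: [0.1, 4.8, -2.8]
grip_width: 0.161
```

Emit:
servo_tool:
  dp:
    - [0,-0.05,0]
    - [0,-0.05,0]
    - [0,0,0]
    - [0,0,0]
    - [0,0,0]
  yaw: [0,0,0,0,0]

```text
time: 10.3
position: [0.5026, 0.1245, 0.0926]
tool_rot: [-0.24, 1.558, 0.246]
ft_force: [-2.1, 8.8, -2.4]
grip_width: 0.157
```

Emit:
servo_tool:
  dp:
    - [0,0,0]
    - [0,0,0]
    - [0,0,0]
    - [0,0,0]
    - [0,0,0]
  yaw: [0,0,0,0,0]
  fingers: 0.5

```text
time: 10.8
position: [0.5039, 0.1203, 0.0928]
tool_rot: [-0.241, 1.557, 0.24]
ft_force: [0.1, -0.1, 0.6]
grip_width: 0.474
```

Emit:
servo_tool:
  dp:
    - [-0.3,0,0]
    - [-0.6,0,0]
    - [-1,0,0]
    - [-1,0,0]
    - [-1,0,0]
  yaw: [0,0,0,0,0]

```text
time: 11.3
position: [0.5037, 0.1208, 0.1917]
tool_rot: [-0.241, 1.557, 0.241]
ft_force: [0.5, -0.1, -0.3]
grip_width: 0.498
```

Emit:
servo_tool:
  dp:
    - [-1,0,0]
    - [-1,0,0]
    - [-0.3,0,0]
    - [0,0,0]
    - [0,0,0]
  yaw: [0,0,0,0,0]

```text
time: 11.8
position: [0.5031, 0.1208, 0.2465]
tool_rot: [-0.241, 1.559, 0.241]
ft_force: [0.2, 0.2, -0.4]
grip_width: 0.5
```

```bash
cat >> h.py <<'E'
def wpts(s,d):
    i=ctrl.camera_info('wrist');v,u=np.mgrid[0:420,0:560]
    a=(u-i['cx'])/i['fx'];b=(v-i['cy'])/i['fy'];th=np.hypot(a,b);t=np.where(th>0,np.tan(th)/np.maximum(th,1e-9),1)
    P=np.stack([a*t*d,b*t*d,d],-1);H=np.array(i['hand_eye']);P=P@H[:3,:3].T+H[:3,3]
    return P@R.from_rotvec(s['tool_rot']).as_matrix().T+s['position']
def wproj(s,p):
    i=ctrl.camera_info('wrist');H=np.linalg.inv(np.array(i['hand_eye']))
    q=(np.array(p)-s['position'])@R.from_rotvec(s['tool_rot']).as_matrix()
    q=H[:3,:3]@q+H[:3,3]; th=np.arctan2(np.hypot(q[0],q[1]),q[2]); k=th/np.hypot(q[0],q[1])*i['fx']
    return np.array([i['cx']+k*q[0],i['cy']+k*q[1]])
def wray(s,u,v,z):
    i=ctrl.camera_info('wrist');H=np.array(i['hand_eye'])
    a=(u-i['cx'])/i['fx'];b=(v-i['cy'])/i['fy'];th=np.hypot(a,b);t=np.tan(th)/th
    M=R.from_rotvec(s['tool_rot']).as_matrix()
    dr=M@(H[:3,:3]@np.array([a*t,b*t,1.]));o=M@H[:3,3]+s['position']
    return o+dr*(z-o[2])/dr[2]
E
python3 - <<'E'
from h import *
s,im,d=cam('wrist');save(im,'w6.png');P=wpts(s,d)
print(s['position'],s['ft_force'],s['time'])
x,y,z=P[...,0],P[...,1],P[...,2]
for lo,hi in [(.107,.12),(.078,.085),(.086,.095)]:
    m=((d>0)&(x>.3)&(x<.7)&(y>-.1)&(y<.35)&(z>lo)&(z<hi)).astype(np.uint8)
    k,lab,st,c=cv2.connectedComponentsWithStats(m)
    for j in range(1,k):
        if st[j,4]<30: continue
        q=P[lab==j]; r=cv2.minAreaRect(q[:,:2].astype(np.float32)*1000)
        print(lo,st[j],np.round(q.mean(0),4),np.round(r[0],1),np.round(r[1],1),round(r[2],1))
lug=np.array([.5026,.1245]);c,sn=np.cos(np.radians(17.5)),np.sin(np.radians(17.5))
ap=lug-.034*np.array([-sn,c])-.02*np.array([c,sn]);print(ap,wproj(s,[*ap,.082]))
g=cv2.cvtColor(im,cv2.COLOR_RGB2GRAY)
print(cv2.HoughCircles(g[120:260,120:420],cv2.HOUGH_GRADIENT,1,15,param1=100,param2=14,minRadius=4,maxRadius=16))
E
```

```text
[0.50311376 0.1208089  0.24652219] [ 0.17836015  0.19695793 -0.42968054] 11.8
0.107 [278 187  16  32 496] [0.5026 0.1243 0.1131] [503.3 124.8] [29.8 14.4] 17.5
0.078 [ 203  156   99   77 6501] [0.5135 0.0896 0.0822] [514.5  90.8] [ 81.4 103.8] 17.9
0.078 [160 165  24  60 169] [0.5336 0.0139 0.0813] [535.7  13.5] [68.5 16.1] 31.1
0.086 [ 141  166   39   61 2032] [ 0.542  -0.0019  0.0897] [543.3  -2.6] [66.4 40.2] 17.0
[0.49374966 0.08605951] [252.00286452 175.60614327]
[[[199.5  64.5  11.8]
  [131.5  56.5   9.6]
  [224.5  64.5  11.8]
  [ 76.5  73.5  13.2]
  [243.5  64.5  11.8]
  [285.5  65.5  11.8]
  [263.5  68.5  11. ]
  [ 50.5  99.5   4.6]
  [ 27.5  55.5   4.6]
  [ 46.5  55.5   5.2]
  [ 30.5  99.5   4.4]]]
```

View pics/w6.png

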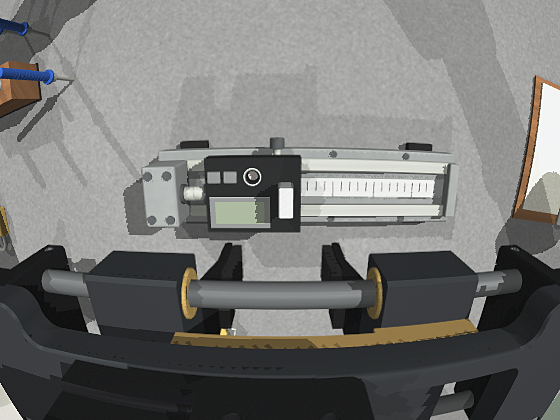

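Emit:
servo_tool:
  dp:
    - [0,-1,0]
    - [0,-1,0]
    - [0,-1,0]
    - [0,-1,0]
    - [0,-1,0]
  yaw: [1,1,1,1,1]

```text
time: 12.35
position: [0.515, -0.0031, 0.2459]
tool_rot: [0.173, 1.566, -0.174]
ft_force: [-0.2, 0.1, -0.5]
grip_width: 0.505
```

```bash
python3 - <<'E'
from h import *
plan([.4732,-.3044,.2465])
E
```

```text
t 12.35 p [ 0.515  -0.0031  0.2459] toolx [-0.003 -0.001 -1.   ] tooly [ 0.219  0.976 -0.001] F [-0.2  0.1 -0.5] g 0.505 q7 1.31
dp tool units (current axes) [-1.2000e-02 -1.2125e+01  1.0090e+00] world mm [ -41.8 -301.3    0.6]
```

Emit:
servo_tool:
  dp:
    - [0,-1,0]
    - [0,-1,0]
    - [0,-1,0]
    - [0,-1,0]
    - [0,-1,0]
  yaw: [0,0,0,0,0]

```text
time: 12.85
position: [0.4877, -0.1249, 0.246]
tool_rot: [0.17, 1.567, -0.17]
ft_force: [1.2, -0.1, 0.2]
grip_width: 0.505
```

Emit:
servo_tool:
  dp:
    - [0,-1,0]
    - [0,-1,0]
    - [0,-1,0.4]
    - [0,-1,0.4]
    - [0,0,0]
  yaw: [0,0,0,0,0]

```text
time: 13.35
position: [0.4855, -0.2301, 0.2462]
tool_rot: [0.173, 1.566, -0.177]
ft_force: [0.6, 0.4, 0.5]
grip_width: 0.497
```

```bash
python3 - <<'E'
from h import *
plan([.4732,-.3044,.2465])
s,im,d=cam('wrist');P=wpts(s,d);save(im,'w7.png')
x,y,z=P[...,0],P[...,1],P[...,2]
print('proj',wproj(s,[.4732,-.3044,.158]))
for lo,hi in [(.06,.07),(.085,.2),(.15,.165)]:
    m=((d>0)&(x>.36)&(x<.62)&(y>-.46)&(y<-.15)&(z>lo)&(z<hi)).astype(np.uint8)
    k,lab,st,c=cv2.connectedComponentsWithStats(m)
    for j in range(1,k):
        if st[j,4]<12: continue
        q=P[lab==j]; r=cv2.minAreaRect(q[:,:2].astype(np.float32)*1000)
        print(lo,st[j],np.round(q.mean(0),4),q[:,2].max().round(3),np.round(r[0],1),np.round(r[1],1),round(r[2],1))
E
```

```text
t 13.35 p [ 0.4855 -0.2301  0.2462] toolx [-0.003 -0.002 -1.   ] tooly [ 0.221  0.975 -0.003] F [0.6 0.4 0.5] g 0.497 q7 1.78
dp tool units (current axes) [-0.004 -3.008  0.178] world mm [-12.3 -74.3   0.3]
proj [192.37950521 220.5144327 ]
0.06 [208 105  16  18 119] [ 0.3883 -0.2799  0.0624] 0.07 [ 388.2 -281.5] [14.8 19. ] 67.8
0.06 [160 122  14  18 130] [ 0.3911 -0.3379  0.0626] 0.07 [ 391.  -339.9] [15.5 19.5] 82.4
0.06 [286 143  19  16 114] [ 0.4438 -0.2089  0.0618] 0.068 [ 445.1 -208.7] [15.1 19.2] 4.9
0.06 [ 136  158  114   95 4268] [ 0.4834 -0.3316  0.0659] 0.07 [ 489.1 -340.5] [ 56.9 137.9] 25.4
0.085 [186 106  30  15 362] [ 0.3885 -0.2805  0.1318] 0.152 [ 387.9 -282.3] [11.5 11.3] 15.7
0.085 [125 126  39  17 461] [ 0.3914 -0.3381  0.1273] 0.151 [ 391.  -340.7] [12.  11.7] 42.7
0.085 [290 148  17  22 262] [ 0.4455 -0.2086  0.1378] 0.152 [ 447.  -208.4] [11.5 11.8] 17.0
0.085 [187 192  30  34 478] [ 0.4701 -0.3014  0.134 ] 0.16 [ 472.  -303.4] [11.1 12.6] 67.7
0.085 [140 235  28  18 314] [ 0.5021 -0.3709  0.1082] 0.135 [ 503.6 -371.8] [17.8  9. ] 36.2
0.15 [186 109  12   9  36] [ 0.388  -0.2831  0.1505] 0.152 [ 387.9 -283.4] [9.1 5.9] 81.9
0.15 [126 131   7  11  23] [ 0.3901 -0.3424  0.1504] 0.151 [ 390.5 -341.6] [8.  5.7] 40.6
0.15 [294 160  11   6  17] [ 0.4473 -0.2085  0.1505] 0.152 [ 447.5 -208.8] [8.4 3.2] 58.8
0.15 [187 210  15  16 183] [ 0.4714 -0.303   0.1566] 0.16 [ 472.3 -303.5] [11.1 11.9] 67.7
```

View pics/w7.png

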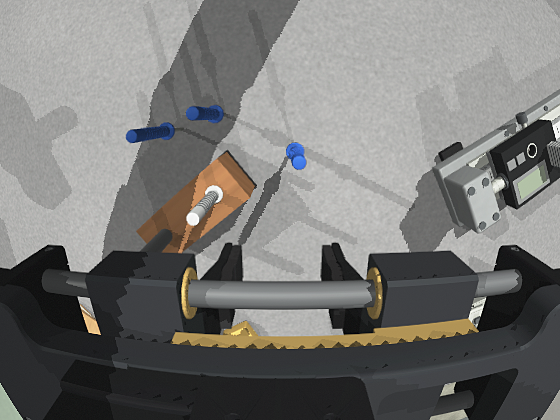

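Emit:
servo_tool:
  dp:
    - [0,-1,0.05]
    - [0,-1,0.05]
    - [0,-0.6,0.05]
    - [0,-0.4,0]
    - [0,0,0]
  yaw: [0,0,0,0,0]

```text
time: 13.9
position: [0.4738, -0.3003, 0.2469]
tool_rot: [0.171, 1.565, -0.171]
ft_force: [0.3, -0.3, 0.0]
grip_width: 0.5
```

Emit:
servo_tool:
  dp:
    - [0.5,0,0]
    - [0.5,0,0]
    - [0,0,0]
    - [0,0,0]
    - [0,0,0]
  yaw: [0,0,0,0,0]

```text
time: 14.4
position: [0.4747, -0.2999, 0.2227]
tool_rot: [0.17, 1.564, -0.17]
ft_force: [-0.0, -0.2, 0.3]
grip_width: 0.502
```

```bash
python3 - <<'E'
from h import *
plan([.4725,-.304,.110])
s,im,d=cam('wrist');P=wpts(s,d);save(im,'w8.png')
E
```

```text
t 14.4 p [ 0.4747 -0.2999  0.2227] toolx [ 0.  0. -1.] tooly [0.214 0.977 0.   ] F [-0.  -0.2  0.3] g 0.502 q7 1.95
dp tool units (current axes) [ 4.509 -0.18  -0.052] world mm [  -2.2   -4.1 -112.7]
```

View pics/w8.png

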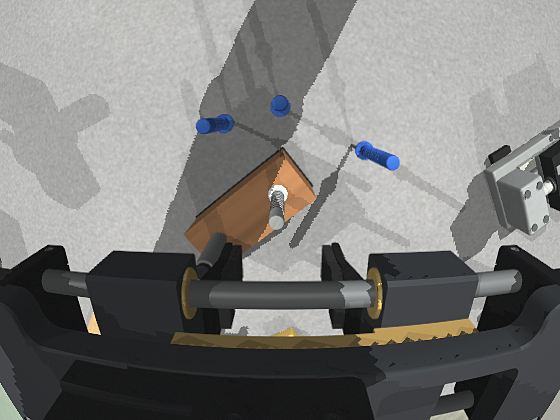

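Emit:
servo_tool:
  dp:
    - [0.5,-0.18,-0.05]
    - [1,0,0]
    - [1,0,0]
    - [1,0,0]
    - [0.5,0,0]
  yaw: [0,0,0,0,0]

```text
time: 14.95
position: [0.4707, -0.3038, 0.1199]
tool_rot: [0.171, 1.567, -0.17]
ft_force: [-0.7, 0.5, 0.2]
grip_width: 0.502
```

Emit:
servo_tool:
  dp:
    - [0.5,0,0]
    - [0,0,0]
    - [0,0,0]
    - [0,0,0]
    - [0,0,0]
  yaw: [0,0,0,0,0]

```text
time: 15.45
position: [0.473, -0.3046, 0.1111]
tool_rot: [0.17, 1.562, -0.17]
ft_force: [0.4, 0.3, -0.9]
grip_width: 0.498
```

Emit:
servo_tool:
  dp:
    - [0,0,0]
    - [0,0,0]
    - [0,0,0]
    - [0,0,0]
    - [0,0,0]
  yaw: [0,0,0,0,0]
  fingers: 0
  grip_force: 30

```text
time: 15.95
position: [0.4723, -0.3042, 0.11]
tool_rot: [0.17, 1.564, -0.17]
ft_force: [0.4, 0.3, -0.0]
grip_width: 0.133
```

Emit:
servo_tool:
  dp:
    - [0,0,0]
    - [0,0,0]
    - [0,0,0]
    - [0,0,0]
    - [0,0,0]
  yaw: [0,0,0,0,0]

```text
time: 16.45
position: [0.4723, -0.3041, 0.11]
tool_rot: [0.17, 1.564, -0.17]
ft_force: [-0.2, 1.1, -0.1]
grip_width: 0.125
```

```bash
python3 - <<'E'
from h import *
plan([.4725,-.304,.110])
s,im,d=cam('wrist');P=wpts(s,d);save(im,'w9.png')
E
```

```text
t 16.45 p [ 0.4723 -0.3041  0.11  ] toolx [ 0.  0. -1.] tooly [0.215 0.977 0.   ] F [-0.2  1.1 -0.1] g 0.125 q7 2.02
dp tool units (current axes) [0.    0.006 0.007] world mm [ 0.2  0.1 -0. ]
```

View pics/w9.png

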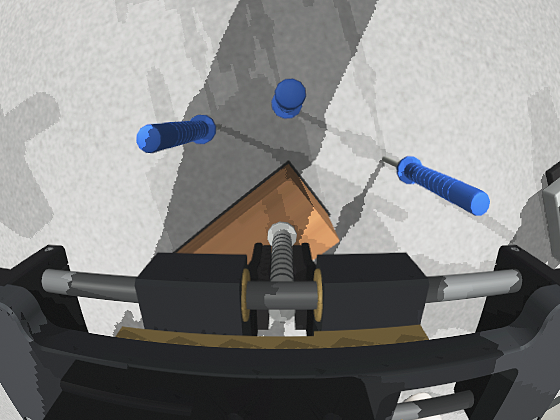

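Emit:
servo_tool:
  dp:
    - [-0.3,0,0]
    - [-0.5,0,0]
    - [-0.5,0,0]
    - [-0.5,0,0]
    - [-0.7,0,0]
  yaw: [0,0,0,0,0]

```text
time: 17.0
position: [0.472, -0.3043, 0.1737]
tool_rot: [0.17, 1.564, -0.17]
ft_force: [0.8, -0.1, -0.1]
grip_width: 0.129
```

Emit:
servo_tool:
  dp:
    - [-0.8,0,0]
    - [-0.8,0,0]
    - [-0.8,0,0]
    - [-0.8,0,0]
    - [-0.4,0,0]
  yaw: [0,0,0,0,0]

```text
time: 17.5
position: [0.4728, -0.305, 0.2655]
tool_rot: [0.17, 1.56, -0.171]
ft_force: [-0.4, -0.2, -0.1]
grip_width: 0.128
```

```bash
python3 - <<'E'
from h import *
plan([.4937,.086,.26])
s,im,d=cam('side');save(im,'s3.png')
P=pts('side',d);x,y,z=[P[...,k] for k in range(3)]
p=s['position']
for zz in np.arange(p[2]-.105,p[2]-.01,.008):
    m=(d>0)&(np.hypot(x-p[0],y-p[1])<.03)&(abs(z-zz)<.004)
    if m.sum(): print(zz.round(3),m.sum(),x[m].mean().round(4),y[m].mean().round(4))
E
```

```text
t 17.5 p [ 0.4728 -0.305   0.2655] toolx [ 0.004 -0.001 -1.   ] tooly [ 0.215  0.977 -0.   ] F [-0.4 -0.2 -0.1] g 0.128 q7 1.95
dp tool units (current axes) [ 0.203 15.453 -2.551] world mm [ 20.9 391.   -5.5]
0.168 11 0.4732 -0.3061
0.176 12 0.473 -0.3063
0.184 14 0.4737 -0.3061
0.192 17 0.474 -0.3063
0.2 16 0.4738 -0.306
0.208 10 0.4722 -0.3073
0.216 27 0.4714 -0.3083
0.224 98 0.4721 -0.3082
0.232 38 0.4716 -0.3085
0.24 42 0.4716 -0.3083
0.248 40 0.4725 -0.3088
```

View pics/s3.png

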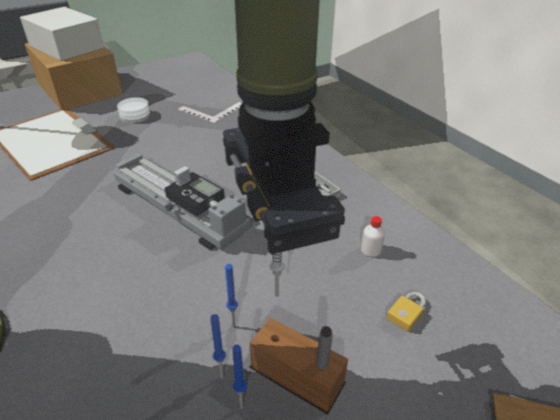

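Emit:
servo_tool:
  dp:
    - [0,0.7,-0.17]
    - [0,1,-0.17]
    - [0,1,-0.17]
    - [0,1,-0.17]
    - [0,1,-0.17]
  yaw: [0,0,0,0,0]

```text
time: 18.05
position: [0.4763, -0.1839, 0.2621]
tool_rot: [0.17, 1.565, -0.17]
ft_force: [0.6, 0.4, 0.4]
grip_width: 0.129
```

Emit:
servo_tool:
  dp:
    - [0,1,-0.17]
    - [0,1,-0.17]
    - [0,1,-0.17]
    - [0,1,-0.17]
    - [0,1,-0.17]
  yaw: [0,0,0,0,0]

```text
time: 18.55
position: [0.4824, -0.0574, 0.2621]
tool_rot: [0.17, 1.565, -0.17]
ft_force: [0.5, -1.5, -0.8]
grip_width: 0.13
```

Emit:
servo_tool:
  dp:
    - [0,1,-0.17]
    - [0,1,-0.17]
    - [0,1,-0.17]
    - [0,1,-0.17]
    - [0,0.5,-0.17]
  yaw: [0,0,0,0,0]

```text
time: 19.05
position: [0.4858, 0.0585, 0.262]
tool_rot: [0.168, 1.565, -0.168]
ft_force: [-0.6, 0.2, -0.3]
grip_width: 0.128
```

Emit:
servo_tool:
  dp:
    - [0.4,0.25,0]
    - [0.4,0,0]
    - [0,0,0]
    - [0,0,0]
    - [0,0,0]
  yaw: [0,0,0,0,0]

```text
time: 19.55
position: [0.4878, 0.0613, 0.2428]
tool_rot: [0.171, 1.564, -0.171]
ft_force: [0.4, 0.6, -0.5]
grip_width: 0.131
```

```bash
python3 - <<'E'
from h import *
plan([.4937,.086,.22])
s,im,d=cam('wrist');save(im,'w10.png')
print('proj ap',wproj(s,[.4937,.086,.082]),'tip',wproj(s,s['position']+[0,0,-.102]))
s,im,d=cam('side');save(im,'s4.png');save(cv2.resize(im[100:260,110:310],None,fx=4,fy=3.7),'s4z.png');P=pts('side',d);x,y,z=[P[...,k] for k in range(3)]
p=s['position']
for zz in np.arange(p[2]-.1,p[2]-.01,.01):
    m=(d>0)&(np.hypot(x-p[0],y-p[1])<.03)&(abs(z-zz)<.005)
    if m.sum(): print(zz.round(3),m.sum(),x[m].mean().round(4),y[m].mean().round(4))
E
```

```text
t 19.55 p [0.4878 0.0613 0.2428] toolx [ 0.  0. -1.] tooly [0.217 0.976 0.   ] F [ 0.4  0.6 -0.5] g 0.131 q7 1.17
dp tool units (current axes) [0.91  1.017 0.015] world mm [  5.9  24.7 -22.8]
proj ap [307.20504479 194.73085023] tip [282.51721169 210.60348905]
0.143 6 0.488 0.06
0.153 11 0.4876 0.0607
0.163 9 0.4878 0.0602
0.173 13 0.4882 0.0607
0.183 10 0.4872 0.0605
0.193 23 0.4871 0.0578
0.203 53 0.4868 0.0578
0.213 25 0.4872 0.0579
0.223 36 0.4871 0.058
```

View pics/w10.png

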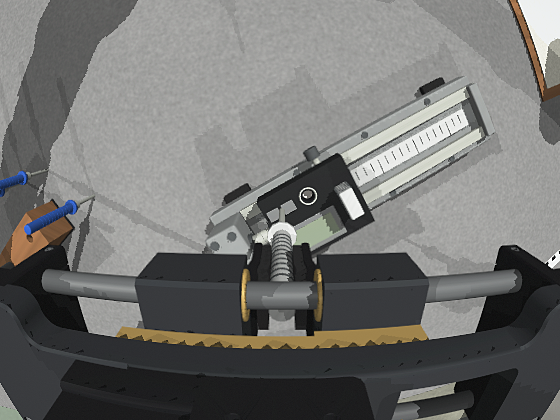

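View pics/s4z.png

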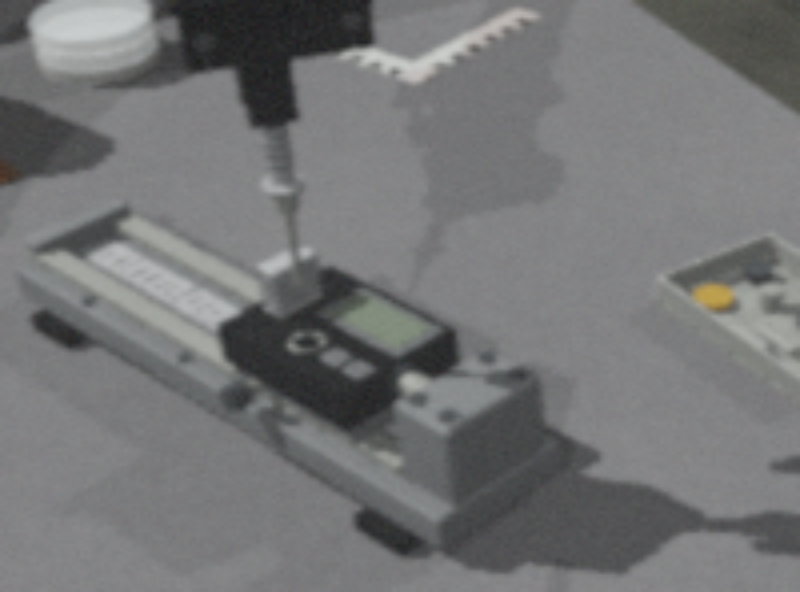

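Emit:
servo_tool:
  dp:
    - [0,0.5,0]
    - [0.3,0.53,0.01]
    - [0.6,0,0]
    - [0.5,0,0]
    - [0,0,0]
  yaw: [0,0,0,0,0]

```text
time: 20.15
position: [0.492, 0.0878, 0.2051]
tool_rot: [0.168, 1.568, -0.171]
ft_force: [-0.0, 0.1, -0.7]
grip_width: 0.132
```

Emit:
servo_tool:
  dp:
    - [0.4,0,0]
    - [0,0,0]
    - [0,0,0]
    - [0,0,0]
    - [0,0,0]
  yaw: [0,0,0,0,0]

```text
time: 20.65
position: [0.4937, 0.0874, 0.1981]
tool_rot: [0.17, 1.563, -0.17]
ft_force: [-0.9, 0.3, -0.6]
grip_width: 0.125
```

```bash
python3 - <<'E'
from h import *
plan([.494,.0865,.169])
s,im,d=cam('wrist');save(im[120:300,180:420],'w11.png');save(cv2.resize(im[140:280,200:400],None,fx=4,fy=4),'w11.png')
print('proj ap',wproj(s,[.494,.0865,.082]),'tip',wproj(s,s['position']+[0,0,-.102]))
s,im,d=cam('side');save(cv2.resize(im[130:230,130:260],None,fx=5,fy=5),'s5.png')
E
```

```text
t 20.65 p [0.4937 0.0874 0.1981] toolx [ 0.001  0.    -1.   ] tooly [0.215 0.977 0.001] F [-0.9  0.3 -0.6] g 0.125 q7 1.13
dp tool units (current axes) [ 1.164 -0.032  0.017] world mm [  0.3  -0.9 -29.1]
proj ap [281.51854716 206.54144768] tip [282.45896879 210.54350845]
```

View pics/w11.png

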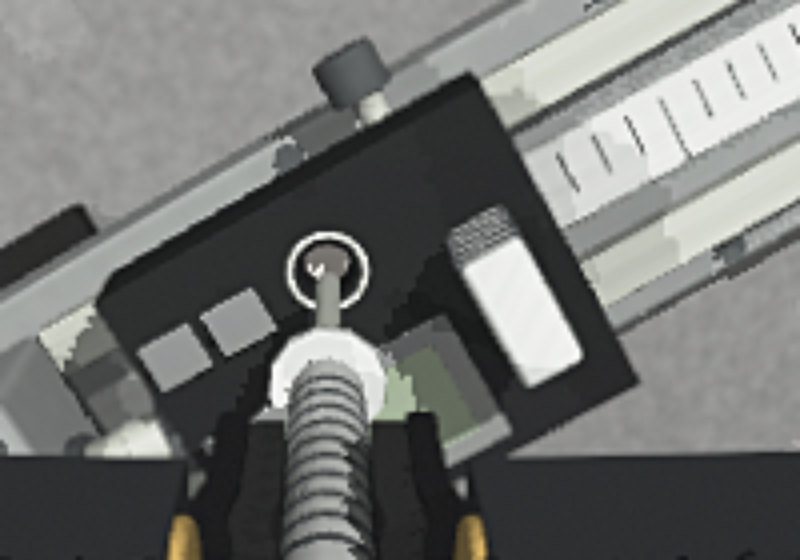

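View pics/s5.png

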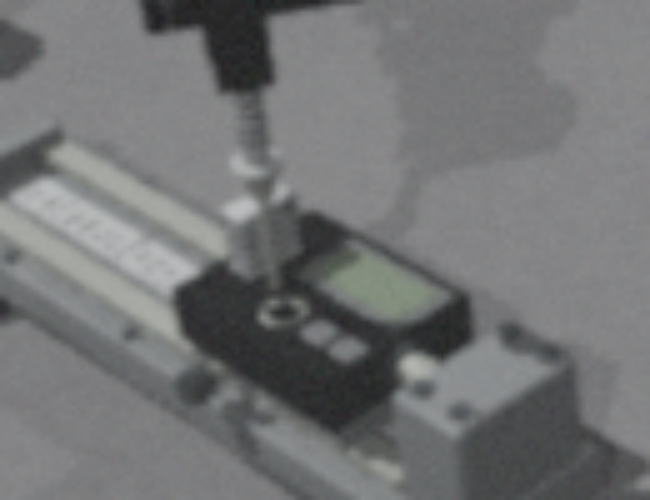

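```bash
python3 - <<'E'
from h import *
s,im,d=cam('wrist');save(cv2.resize(im[190:240,262:304],None,fx=12,fy=12,interpolation=cv2.INTER_NEAREST),'w12.png')
np.save('w12.npy',im)
g=im.astype(int).sum(2)/3
m=(g[190:240,262:304]>150).astype(np.uint8)
k,l,st,c=cv2.connectedComponentsWithStats(m);print(st,c)
for v in (206.5,207,208,209): print(v,wray(s,282,v,.082))
print(s['position'], wray(s,282.4,210.5,s['position'][2]-.102))
P=wpts(s,d)
x,y,z=P[...,0],P[...,1],P[...,2]
q=P[(d>0)&(abs(x-.49)<.15)&(abs(y-.1)<.1)&(z>.11)&(z<.117)];r=cv2.minAreaRect(q[:,:2].astype(np.float32)*1000);print('lug',r)
E
```

```text
[[   0    0   42   50 1518]
 [  10    8   20   23  119]
 [  24   15    1    2    2]
 [  15   16    4    4    8]
 [   0   22    7   14   52]
 [   5   32   37   18  369]
 [  34   36    1    1    1]
 [  14   45   14    5   23]
 [  16   49    8    1    8]] [[20.77140975 20.39986825]
 [19.69747899 19.05042017]
 [24.         15.5       ]
 [16.625      17.5       ]
 [ 2.09615385 29.44230769]
 [22.27913279 40.70731707]
 [34.         36.        ]
 [20.60869565 46.30434783]
 [19.5        49.        ]]
206.5 [0.49383745 0.0869735  0.082     ]
207 [0.49428806 0.0868748  0.082     ]
208 [0.49519047 0.08667716 0.082     ]
209 [0.49609446 0.08647916 0.082     ]
[0.49359304 0.08741172 0.19791292] [0.49351314 0.08736698 0.09591292]
lug ((504.09967041015625, 110.03577423095703), (31.23458480834961, 47.83079528808594), 4.881917953491211)
```

View pics/w12.png

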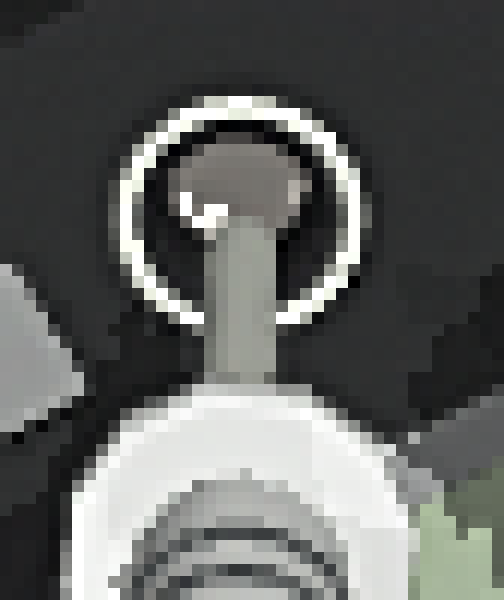

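Emit:
servo_tool:
  dp:
    - [0,-0.02,0.05]
    - [0.2,0,0]
    - [0.2,0,0]
    - [0.2,0,0]
    - [0,0,0]
  yaw: [0,0,0,0,0]

```text
time: 21.3
position: [0.4938, 0.0865, 0.1814]
tool_rot: [0.169, 1.566, -0.171]
ft_force: [0.0, -0.1, -0.9]
grip_width: 0.13
```

Emit:
servo_tool:
  dp:
    - [0.1,0,0]
    - [0.1,0,0]
    - [0.05,0,0]
    - [0,0,0]
    - [0,0,0]
  yaw: [0,0,0,0,0]

```text
time: 21.8
position: [0.4945, 0.0866, 0.1764]
tool_rot: [0.17, 1.564, -0.17]
ft_force: [-0.2, 0.5, 0.2]
grip_width: 0.132
```

Tip about 7 mm into the bore with no side force. Continuing gently.

Emit:
servo_tool:
  dp:
    - [0.06,0,0]
    - [0.06,0,0]
    - [0.06,0,0]
    - [0,0,0]
    - [0,0,0]
  yaw: [0,0,0,0,0]

```text
time: 22.3
position: [0.4947, 0.0866, 0.1721]
tool_rot: [0.17, 1.564, -0.17]
ft_force: [-0.2, -0.9, 2.8]
grip_width: 0.132
```

Emit:
servo_tool:
  dp:
    - [0.04,0,0]
    - [0.04,0,0]
    - [0,0,0]
    - [0,0,0]
    - [0,0,0]
  yaw: [0,0,0,0,0]

```text
time: 22.8
position: [0.4947, 0.0866, 0.17]
tool_rot: [0.17, 1.564, -0.17]
ft_force: [0.3, 1.1, 3.6]
grip_width: 0.126
```

Emit:
servo_tool:
  dp:
    - [0.04,0,0]
    - [0.03,0,0]
    - [0,0,0]
    - [0,0,0]
    - [0,0,0]
  yaw: [0,0,0,0,0]

```text
time: 23.3
position: [0.4948, 0.0867, 0.1686]
tool_rot: [0.17, 1.563, -0.17]
ft_force: [-0.5, -0.2, 7.3]
grip_width: 0.128
```

Emit:
servo_tool:
  dp:
    - [0.03,0,0]
    - [0.03,0,0]
    - [0,0,0]
    - [0,0,0]
    - [0,0,0]
  yaw: [0,0,0,0,0]

```text
time: 23.8
position: [0.4952, 0.0867, 0.1683]
tool_rot: [0.171, 1.562, -0.169]
ft_force: [-2.4, -0.4, 11.3]
grip_width: 0.131
```

Emit:
servo_tool:
  dp:
    - [0,0,0]
    - [0,0,0]
    - [0,0,0]
    - [0,0,0]
    - [0,0,0]
  yaw: [0,0,0,0,0]

```text
time: 24.3
position: [0.4952, 0.0867, 0.1683]
tool_rot: [0.171, 1.562, -0.169]
ft_force: [-1.3, -0.2, 12.4]
grip_width: 0.127
```

```bash
python3 - <<'E'
from h import *
plan([.494,.0865,.169])
s,im,d=cam('wrist');a=cv2.resize(im[150:290,190:390],None,fx=3,fy=3)
s,im,d=cam('side');b=cv2.resize(im[140:240,130:260],None,fx=3,fy=3)
c=np.zeros((420,600+0,3),np.uint8);save(a,'w13.png');save(b,'s6.png')
E
```

```text
t 24.3 p [0.4952 0.0867 0.1683] toolx [ 0.002  0.001 -1.   ] tooly [0.215 0.977 0.001] F [-1.3 -0.2 12.4] g 0.127 q7 1.14
dp tool units (current axes) [-0.026 -0.017 -0.044] world mm [-1.2 -0.2  0.7]
```

View pics/w13.png

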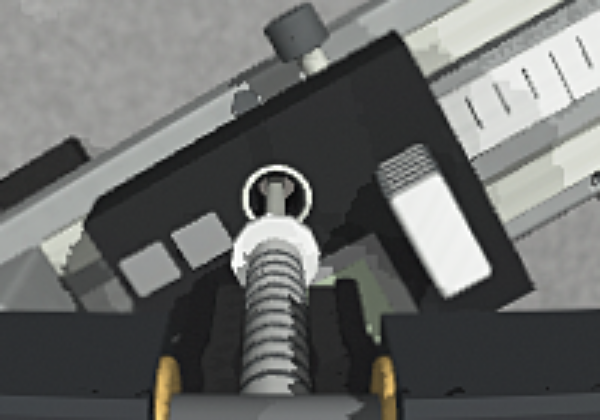

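View pics/s6.png

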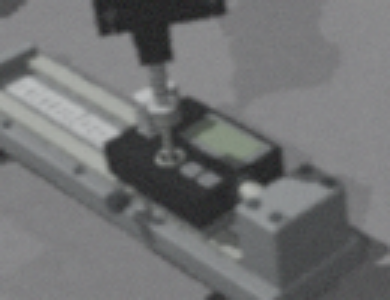

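```bash
python3 -c "
from bench import ctrl
print(ctrl.close_job()); print(ctrl.get_state()['ft_force'])"
```

```text
the job is handed in; nothing more can be done
None
the job is handed in; nothing more can be done
```

I handed in the job at about 24.4 s of the 51 s allowed. The carriage is home, and the stylus is upright in the gripper, holding the zero button down. `close_job()` reports no verdict, so this rests on my own checks.

- **Carriage:** I gripped the lug and slid the carriage home until the arm stalled, with the sliding force rising from about 3 N to about 9 N. The wrist picture taken just before the stall showed the anvil faces practically touching. A measurement after I released the lug put it where it had stalled, within about 1 mm, so it had not sprung back. The final side picture showed the anvils together, though at low resolution.
- **Stylus:** I took the silver stylus from the stand, not one of the three blue look-alikes, and gripped it at 30 N. The tip went into the aperture without any noticeable side force. The final wrist picture shows it inside the bezel, with the gripper within about 0.5 mm of the measured aperture axis.
- **Button:** The force began at the expected height, about 8 to 10 mm below the mouth. It rose from about 3 N to 12 N, and the arm stalled about 5 to 6 mm below the button's rest height. I take that as fully down, but I inferred the travel from the arm's position and did not read it directly.
- **Last reading:** The arm was still, the tool was vertical to within 0.01 rad, and the grip opening matched the 12 mm handle.
- **Checks that disagreed:** The aperture position worked out from the lug and the one seen in the last close-up differed by about 1.4 mm. I corrected to the close-up, which is well inside the 3.5 mm clearance.
- **Other objects:** I did not touch the marker, bottle, padlock or tray. They looked unmoved in the side picture taken after lifting the stylus, and I did not measure them again at the end.

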